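# Click the open laundry tub's lid button shut and feel that it stays down

## Task

One of the two white storage tubs on the glass shelf has been left unsealed: the round push-push button in its lid stands popped up, while the other tub's button is locked down. Click the popped-up button all the way down so that it locks, take your hand off, then touch it again lightly to feel that it stays down, and let go. Leave the other tub sealed: do not click its button.

Things in the scene. Friction and masses are not known exactly. Their poses are not given: they have to be found in the camera images.
- lid_a (a point): Centre of the lid's top face of tub a, on its button's axis, z up. The tub is a white plastic box 104 x 104 mm and 110 mm high, fixed, on a glass shelf 50 mm above the work surface, so this point is at 160 mm. In the lid sits a flat-topped white round button 44 mm across that slides straight down. Both tubs look alike; at the start one button is popped up, the other locked; the tubs change places
- top_a (a point): Centre of the top face of tub a's button: 24 mm above lid_a when popped up, about 12 mm when locked, 4 mm when fully home against its stop. Push-push: pressed fully home and let rise, it goes from popped up to locked or from locked to popped up; a push that stops 5 mm or more short of home changes nothing. The spring pushes up with 2 N popped up, 4.5 N locked, 6 N home
- lid_b (a point): Centre of the lid's top face of tub b, on its button's axis, z up: a tub, lid and button just like tub a's, with the same sizes, fixed on the same shelf. A black pump bottle, up to 187 mm above the work surface, stands between the two tubs
- top_b (a point): Centre of the top face of tub b's button, 24, 12 or 4 mm above lid_b: popped up, locked, fully home; the same mechanism and spring as tub a's. A touch of 1 to 3 N does not move a locked button, and it clicks surely when pushed to within 1 mm of home

How it is judged:
On the way, in this order (a step that is already met when the one before it is completed fails the run):
1. the popped-up button has been clicked: it is locked down, with nothing touching it (z of top_a in the frame of lid_a between 0.0095 and 0.0145 m and contact force between anything else and button_a below 0.1 N), for 0.2 s.
2. the locked button is touched again, lightly, and stays down (z of top_a in the frame of lid_a between 0.0065 and 0.0145 m and contact force between anything else and button_a above 0.4 N), for 0.06 s.
At the end, for the whole second after the job is handed in: Both lid buttons are locked down and at rest: each button's top stands 9.5 to 14.5 mm above its lid (z of top_a in the frame of lid_a between 0.0095 and 0.0145 m and z of top_b in the frame of lid_b between 0.0095 and 0.0145 m and linear speed of button_a below 0.01 m/s); the robot touches nothing.
It fails at once if the sealed tub's button is clicked (z of top_b in the frame of lid_b above 0.016 m or z of top_b in the frame of lid_b below 0.0055 m).
It also fails if it takes over 32 s, if anything falls off the work surface, if the arm or the gripper's body presses on something with over 40 N, if the wrist force passes 120 N, or if a joint passes its speed limit or range.

## Robot

A 6-joint arm with a two-finger parallel gripper is mounted at the origin on the work surface. World frame = base frame: x ahead of the robot, y to its left, z up, the work surface at z = 0. Lengths are in m, angles in rad, forces in N, time in s.
With the tool pointing down it reaches from about 0.225 to 0.875 m from the base axis. Payload 3.4 kg.
Tool frame: the origin (TCP) lies at the very end of the fingers, on their centre line; the grasp point (between the pads) lies 19 mm behind it; z points along the fingers, y is the direction in which the jaws open and shut (so a half turn about z gives the same grasp; the last joint's range is limited). The gripper opens to 85 mm and grips with 20 to 120 N. Pads are 22 mm wide; open, the fingers measure 114 mm over their backs; the gripper's body (76 mm by 85 mm) begins 54 mm behind the grasp point. The pads swing forward as they close: fully open they stand 13 mm farther back than shut.
Start: joints at [1.028, 0.276, 1.505, -0, 1.361, -0.121], TCP at [0.235, 0.525, 0.195] pointing down, gripper open.
Joint ranges: [-2.89, 2.89], [-0.75, 2.08], [0.22, 2.7], [-1.18, 4.32], [0.11, 2.71], [-2.7, 2.7]. Speed limits (rad/s): [2.57, 2.57, 3.14, 3.14, 3.14, 3.14].

## Interface

Orientations are given as a unit quaternion [w, x, y, z].
In Python, from rig import telemetry, imaging, manip, finder gives the robot as it stands.
- The arm moves only by the tool arm_command, never from a script. Its argument "steps" is a list of rows, each a list of 3 entries, a list of its own where there are three numbers: the turn, a rotation vector about the world's x, y, z in rad, then the shift along the world's x, y, z in mm, then the closure in counts, from 0 (fully open) to 255 (shut). In form: [[[rx, ry, rz], [dx, dy, dz], grip], ...]. A call has 1 to 20 rows; each row shifts and turns the commanded pose from where the row before left it; what a row does not reach is not made up. A row lasts 1/8 s, in which the tool goes at most 62.5 mm and 10.7 degrees, less where a joint would pass 70% of its speed; a pose out of reach is approached as far as the arm can. A call is refused whole if a number of a shift passes 62.5 or a number of a turn 0.188, either way. A call with a gripper value outside its range is refused whole. The fingers move at their own pace and stop on an object; "newtons" is the grip in N (left out, the last holds). Time passes only in rows, so rows that do not move let the fingers close. It gives the time, the measured TCP pose, the force and the opening at its end, in the units of the state.
- telemetry.get_state(): the state, without advancing time (a new reading comes with each control period).
- imaging.get_image(name): name is "side" or "top" or "wrist"; returns the picture (384x512x3 uint8, blue, green, red); there is no depth.
- imaging.camera_params(name): a dict with "intrinsics" (3x3 intrinsics, pixels), "R" (3x3) and "t" (3): a world point X has camera coordinates R X + t. Camera axes: x right, y down, z forward; pixel columns grow to the right and rows downward; lengths in m; the calibration is good to about 2 mm. A picture is of the moment at which its call begins: read the wrist's pose just before it. camera_params takes no time and is no camera call; for the wrist camera it gives the pose at the moment of the call.
- manip.sign_off(): hands the job in, once; it reports no verdict.
Trained networks look in the newest picture that a camera, given by its name, has taken for a name from the list of things; names that differ only in an ending like _2 or _b are one class to them, and where a whole thing is asked for, a point or a joint stands for the part that bears it (a point fixed in the world has none). Each returns a list of dicts, best first, with "score" (0 to 1); they miss things now and then, are a little off and sometimes report something else, mostly with a low value. They report only what shows in the picture. A call takes as long as a camera call.
- finder.cut_out(camera, thing): "pixels" (384x512 bool, what is visible of it) and "extent" ([left, top, width, height] in pixels, round what is visible of it).
The state is a dict: "clock": time; "qpos": joint angles; "qd": joint speeds; "effort": joint torques, N m; "position": TCP position; "ee_rot": TCP orientation; "contact_force": force on the tool from outside, world axes, zero at the start; "moment": the same for the moment, N m; "width": finger opening in m.
Only numpy, scipy, OpenCV 4.12 (cv2) and the standard library are available. Lean on these libraries where they do the work, as an engineer would, in place of code of your own. Each camera call takes 0.05 s, during which the arm holds its last target.

## Working session

There is one attempt and no reset: what is moved stays moved. The work goes in short steps, Python scripts to look and compute and a tool call to move; the robot and the scene stay as the last step left them, time stands still between calls to the robot, and variables do not carry over. Pictures are saved under pics/ and viewed, and the job is handed in when it is done.

Besides the shell and the picture viewer there is one more tool, called after ">>>" by a JSON object that holds its "fn" and its "kwargs". arm_command: Moves the arm, as the interface text tells. Its arguments: {"type":"object","properties":{"steps":{"type":"array"},"newtons":{"type":"number"}},"required":["steps"]}

```bash
mkdir -p pics; ls
python3 - <<'E'
from rig import telemetry, imaging, manip, finder
import cv2, numpy as np
print(telemetry.get_state())
for n in ["side","top","wrist"]:
    p=imaging.camera_params(n); im=imaging.get_image(n); cv2.imwrite(f"pics/{n}0.png",im)
    print(n,np.round(p["intrinsics"],1).tolist(),np.round(p["R"],4).tolist(),np.round(p["t"],4).tolist())
    for th in ["top_a","lid_a"]:
        for d in finder.cut_out(n,th): print(n,th,d["score"],d["extent"],d["pixels"].sum())
print(telemetry.get_state()["clock"])
E
```

```text
pics
{'clock': 0.0, 'qpos': array([ 1.02799965e+00,  2.76589243e-01,  1.50614237e+00, -2.54071435e-05,
        1.36068163e+00, -1.20977156e-01]), 'qd': array([-0.00024856,  0.00078306,  0.00095485, -0.00111972, -0.00211675,
       -0.00010646]), 'effort': array([-1.54516871e-03, -4.16774368e+01, -2.45803535e+01, -2.90772969e-04,
        1.11418316e-02, -2.76962044e-05]), 'position': array([0.23510993, 0.52408495, 0.19393936]), 'ee_rot': array([-2.84855467e-04,  2.09346897e-01,  9.77841014e-01, -8.64667353e-04]), 'contact_force': array([0.41791412, 0.20656623, 1.04850487]), 'moment': array([-0.02273573, -0.02714872, -0.0014133 ]), 'width': 0.08531526511699705}
side [[360.6, 0.0, 257.1], [0.0, 360.6, 188.2], [0.0, 0.0, 1.0]] [[0.8156, -0.5785, -0.0122], [-0.364, -0.4966, -0.788], [0.4498, 0.6471, -0.6156]] [-0.451, 0.3682, 0.6309]
side top_a 0.84 [342.1, 251.3, 23.8, 23.1] 454
side top_a 0.62 [207.9, 157.2, 21.9, 11.4] 240
side lid_a 0.92 [187.9, 153.7, 59.2, 60.6] 2580
side lid_a 0.59 [312.1, 238.4, 81.6, 92.0] 4574
top [[358.6, 0.0, 259.8], [0.0, 358.6, 189.2], [0.0, 0.0, 1.0]] [[-0.0046, -0.9999, -0.0119], [-0.9972, 0.0055, -0.075], [0.075, 0.0115, -0.9971]] [0.0216, 0.5571, 0.8384]
top top_a 0.91 [374.7, 150.3, 19.2, 20.2] 402
top top_a 0.8 [164.8, 173.2, 22.7, 22.2] 431
top lid_a 0.76 [343.2, 133.7, 66.9, 60.4] 3104
top lid_a 0.66 [152.3, 159.2, 62.9, 54.6] 2796
wrist [[341.2, 0.0, 257.6], [0.0, 341.2, 192.1], [0.0, 0.0, 1.0]] [[0.4108, 0.9117, -0.0006], [0.8613, -0.3879, 0.3281], [0.2989, -0.1353, -0.9446]] [-0.5759, -0.0405, 0.3815]
0.45
```

View pics/side0.png

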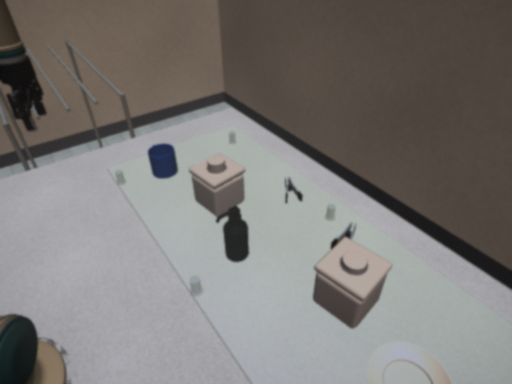

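View pics/top0.png

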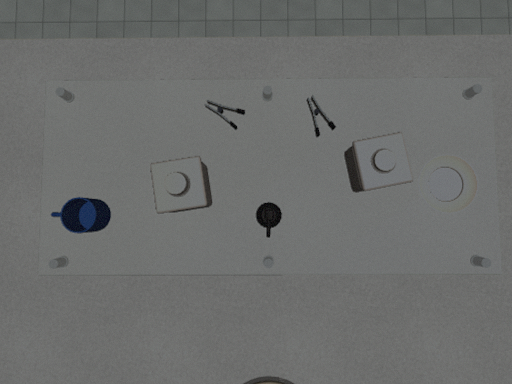

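View pics/wrist0.png

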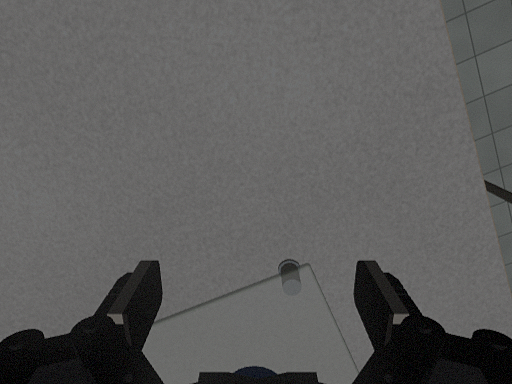

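The side and top pictures show both tubs: one at +y (top picture about 177,183; side 217,163) and one at -y (top 384,160; side 355,260). Next I measure the button heights.

```bash
cat > h.py <<'E'
import numpy as np, cv2
from rig import telemetry, imaging, manip, finder
def P(n):
    p=imaging.camera_params(n); return np.array(p["intrinsics"]),np.array(p["R"]),np.array(p["t"])
def proj(n,X,p=None):
    K,R,t=p or P(n); c=(np.atleast_2d(X)@R.T+t)@K.T; return c[:,:2]/c[:,2:]
def onplane(n,uv,z,p=None):
    K,R,t=p or P(n); d=R.T@np.linalg.solve(K,[uv[0],uv[1],1.]); o=-R.T@t; return o+d*(z-o[2])/d[2]
E
python3 - <<'E'
from h import *
for n,cs in {"side":[(217,170),(353,270)],"top":[(180,183),(380,160)]}.items():
    im=cv2.imread(f"pics/{n}0.png")
    o=[]
    for c in cs:
        x,y=c; a=im[y-40:y+40,x-40:x+40]; a=cv2.resize(a,(400,400),interpolation=cv2.INTER_CUBIC); o.append(cv2.normalize(a,None,0,255,cv2.NORM_MINMAX))
    cv2.imwrite(f"pics/{n}z.png",np.hstack(o))
# masks
M={}
for n in ["top","side"]:
    imaging.get_image(n)
    for d in finder.cut_out(n,"top_a")[:2]:
        ys,xs=np.nonzero(d["pixels"]); print(n,xs.mean(),ys.mean(),d["extent"])
        for z in (.172,.184): print(z,onplane(n,(xs.mean(),ys.mean()),z))
E
```

```text
top 384.0263852242744 160.02374670184696 [373.0, 150.6, 23.4, 18.9]
0.172 [ 0.60231914 -0.22905894  0.172     ]
0.184 [ 0.60045588 -0.22501461  0.184     ]
top 175.60416666666666 183.74537037037038 [162.2, 174.1, 25.7, 18.9]
0.172 [0.55756002 0.18387121 0.172     ]
0.184 [0.55645751 0.18089718 0.184     ]
side 354.3794642857143 261.90401785714283 [340.7, 250.0, 24.6, 23.6]
0.172 [ 0.60046955 -0.23607121  0.172     ]
0.184 [ 0.59131015 -0.24206406  0.184     ]
side 216.13807531380752 163.8828451882845 [211.3, 155.6, 17.3, 14.6]
0.172 [0.55880571 0.18007743 0.172     ]
0.184 [0.55064424 0.16411692 0.184     ]
```

View pics/sidez.png

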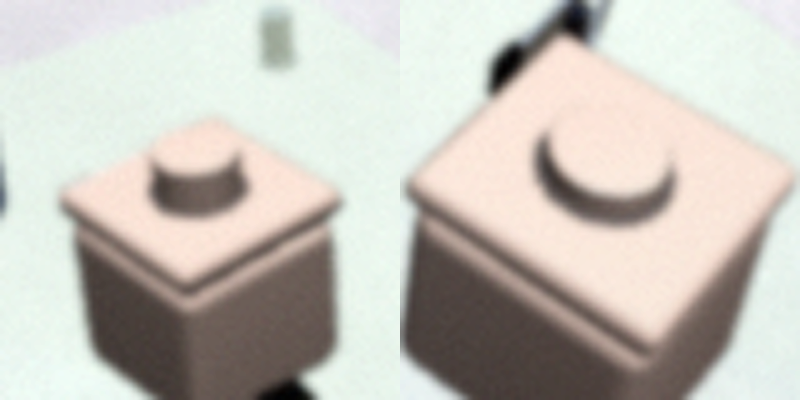

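View pics/topz.png

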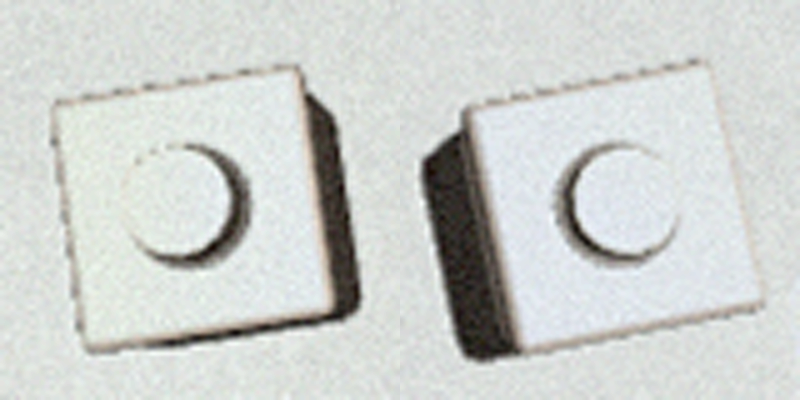

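The left tub (y about +0.18) shows much more button wall, even though it is farther from the side camera. So that's the popped-up one, and the right one is locked. I'll check the numbers, then move.

Run:
```python
from h import *
print("top btn", onplane("top",(176,183.4),.184), "lid", onplane("top",(179,184.4),.160))
print("side btn184", onplane("side",(216,160),.184),"172",onplane("side",(216,160),.172))
c=np.array([(62,200),(213,120),(340,200),(188,285)]).mean(0)/5+[177,130]; print("side lid",onplane("side",c,.160))
c=np.array([(410,188),(565,38),(795,180),(650,345)]).mean(0)-[400,0]; c=c/5+[313,230]; print("R side lid",onplane("side",c,.160))
print("R side btn", [onplane("side",(np.array([212,152])/5+[313,230]),z) for z in(.172,.184)])
print("R top btn", [onplane("top",(np.array([228,204])/5+[340,120]),z) for z in(.172,.184)])
```

```text
top btn [0.55712887 0.18013237 0.184     ] lid [0.55729849 0.17996397 0.16      ]
side btn184 [0.55894539 0.17903577 0.184     ] 172 [0.56731056 0.19536239 0.172     ]
side lid [0.55481269 0.17021871 0.16      ]
R side lid [ 0.59929182 -0.23870393  0.16      ]
R side btn [array([ 0.60453883, -0.2347437 ,  0.172     ]), array([ 0.59528196, -0.24076835,  0.184     ])]
R top btn [array([ 0.60074993, -0.23211169,  0.172     ]), array([ 0.59891334, -0.22801548,  0.184     ])]
```

>>> {"fn": "arm_command", "kwargs": {"steps": [[[0,0,0],[0,0,50],255],[[0,0,0],[40,-43,0],255],[[0,0,0],[40,-43,0],255],[[0,0,0],[40,-43,0],255],[[0,0,0],[40,-43,0],255],[[0,0,0],[40,-43,0],255],[[0,0,0],[40,-43,0],255],[[0,0,0],[40,-43,0],255],[[0,0,0],[40,-43,0],255],[[0,0,0],[0,0,0],255],[[0,0,0],[0,0,0],255]], "newtons": 40}}

```text
clock: 2.02
position: [0.5551, 0.1807, 0.2446]
ee_rot: [-0.001, 0.21, 0.978, 0.0]
contact_force: [0.1, 0.3, -0.2]
width: -0.0001
```

Top and side agree at z=0.184 for the left button and z≈0.172 for the right one, which confirms it. Now I descend to just above the left button.

>>> {"fn": "arm_command", "kwargs": {"steps": [[[0,0,0],[2,-1,-25],255],[[0,0,0],[0,0,-20],255],[[0,0,0],[0,0,-8],255],[[0,0,0],[0,0,0],255],[[0,0,0],[0,0,0],255]]}}

```text
clock: 2.65
position: [0.5578, 0.1802, 0.1929]
ee_rot: [0.001, 0.209, 0.978, 0.0]
contact_force: [0.7, 0.0, -0.5]
width: -0.0003
```

Run:
```python
from h import *
o=[]
for n in ["side","top","wrist"]:
    im=imaging.get_image(n); s=telemetry.get_state()
    if n=="wrist": o.append(cv2.resize(im,(533,400)));continue
    x,y=map(int,proj(n,s["position"])[0]); a=im[max(y-45,0):y+35,x-40:x+40]; o.append(cv2.resize(a,(400,400)))
    print(n,proj(n,s["position"]))
print(s["position"],s["contact_force"],s["clock"])
cv2.imwrite("pics/n1.png",cv2.convertScaleAbs(cv2.resize(np.hstack(o),(800,240)),alpha=1.5))
```

```text
side [[215.10647316 156.89437131]]
top [[174.99074847 182.58240359]]
[0.55786431 0.17982379 0.1926824 ] [-0.2998594  -0.19084808 -0.03628855] 2.8
```

View pics/n1.png

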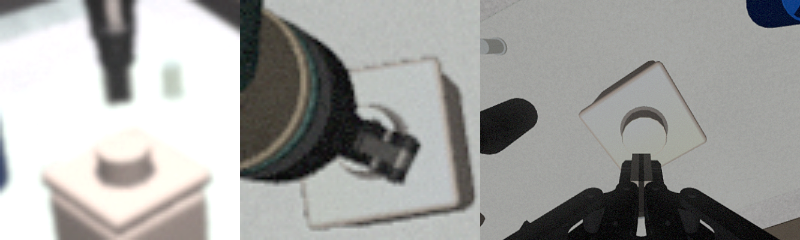

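Run:
```python
from h import *
s=telemetry.get_state(); o=[]
for n in ["side","top"]:
    im=imaging.get_image(n); p=s["position"]
    a=im[100:225,150:275] if n=="side" else im[120:245,110:235]
    f=4; a=cv2.convertScaleAbs(cv2.resize(a,None,fx=3.2,fy=3.2,interpolation=cv2.INTER_CUBIC),alpha=1.2)
    off=np.array([150,100] if n=="side" else [110,120])
    for q,c in ((p,(0,0,255)),([.557,.18,.184],(255,0,0)),(p+[0,0,.1],(0,255,0))):
        u=(proj(n,q)[0]-off)*3.2; cv2.circle(a,tuple(int(v) for v in u),4,c,1)
    o.append(a)
cv2.imwrite("pics/n2.png",np.hstack(o))
K,R,t=P("wrist"); im=imaging.get_image("wrist")
for q,c in ((p,(0,0,255)),([.557,.18,.184],(255,0,0))):
    u=proj("wrist",q)[0]; print(u); cv2.circle(im,tuple(int(v) for v in u),5,c,1)
cv2.imwrite("pics/n3.png",im)
```

```text
[255.96136495 231.76236613]
[255.69387941 224.11272029]
```

View pics/n2.png

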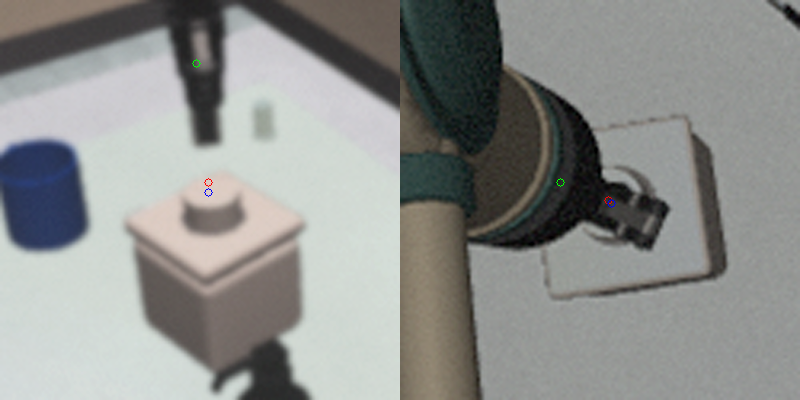

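View pics/n3.png

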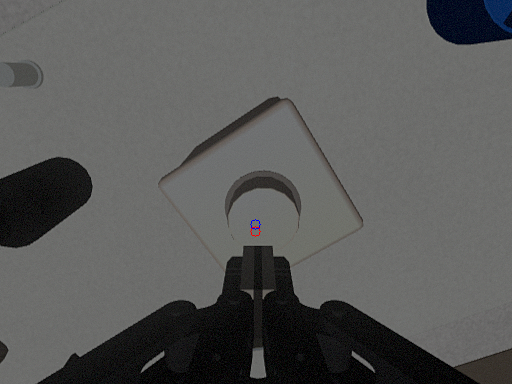

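Run:
```python
from h import *
s=telemetry.get_state();print(s["position"],s["clock"])
for n in ("side","top","wrist"):
    K,R,t=P(n); print(n,"centre",-R.T@t)
def tri(a,b):
    A=[];B=[]
    for n,uv in (a,b):
        K,R,t=P(n); d=R.T@np.linalg.solve(K,[*uv,1.]); d/=np.linalg.norm(d); M=np.eye(3)-np.outer(d,d); A.append(M);B.append(M@(-R.T@t))
    x=np.linalg.lstsq(np.vstack(A),np.hstack(B),rcond=None)[0]
    return x,proj(a[0],x)[0]-a[1],proj(b[0],x)[0]-b[1]
print("tip",tri(("side",(214,144.7)),("top",(188,190))))
for d in finder.cut_out("wrist","top_a"): 
    ys,xs=np.nonzero(d["pixels"]);print(d["score"],d["extent"],xs.mean(),ys.mean(),onplane("wrist",(xs.mean(),ys.mean()),.184))
c=np.array([(160,183),(289,100),(362,225)]);c4=c[0]+c[2]-c[1];print("lid",onplane("wrist",(c[0]+c[2])/2,.16),onplane("wrist",(c[0]+c[2])/2,.148))
for q in c: print(onplane("wrist",q,.16))
print(onplane("wrist",(264,214),.184))
```

```text
[0.55764081 0.17962342 0.19220598] 2.95
side centre [ 0.21806523 -0.48627229  0.6729989 ]
top centre [0.49269278 0.00889188 0.87802834]
wrist centre [0.4796043  0.21604891 0.37089212]
tip (array([0.53889144, 0.14199594, 0.25273881]), array([ 0.06094565, -0.00267695]), array([-0.03793406,  0.0681771 ]))
0.78 [228.7, 175.8, 71.8, 78.0] 262.76850763807283 213.76709753231492 [0.55249867 0.18658422 0.184     ]
lid [0.55498745 0.18457953 0.16      ] [0.55928   0.1827892 0.148    ]
[0.51476175 0.13085979 0.16      ]
[0.50101213 0.22703947 0.16      ]
[0.59700339 0.24069007 0.16      ]
[0.55293545 0.18718908 0.184     ]
```

Run:
```python
from h import *
s=telemetry.get_state();p=s["position"]
for dz in (0,.01,.02,.033,.05): print(dz,*[proj(n,p+[0,0,dz])[0].round(1) for n in("wrist","side","top")], proj("wrist",p+[-.01,.004,dz])[0].round(1))
for n in("side","top"):
    im=imaging.get_image(n)
    a=im[60:180,150:280] if n=="side" else im[120:240,110:240]
    a=cv2.convertScaleAbs(cv2.resize(a,None,fx=6,fy=5,interpolation=cv2.INTER_CUBIC),alpha=2.2,beta=10); cv2.imwrite(f"pics/m_{n}.png",a)
```

```text
0 [255.4 231.2] [215.1 157.3] [175.3 182.8] [254.6 214. ]
0.01 [255.3 239.1] [214.8 153.8] [174.  182.3] [254.4 221.2]
0.02 [255.2 247.9] [214.4 150.3] [172.6 181.8] [254.3 229.2]
0.033 [255.1 260.8] [214.  145.7] [170.8 181.1] [254. 241.]
0.05 [254.8 280.9] [213.3 139.5] [168.4 180.2] [253.6 259.4]
```

View pics/m_side.png

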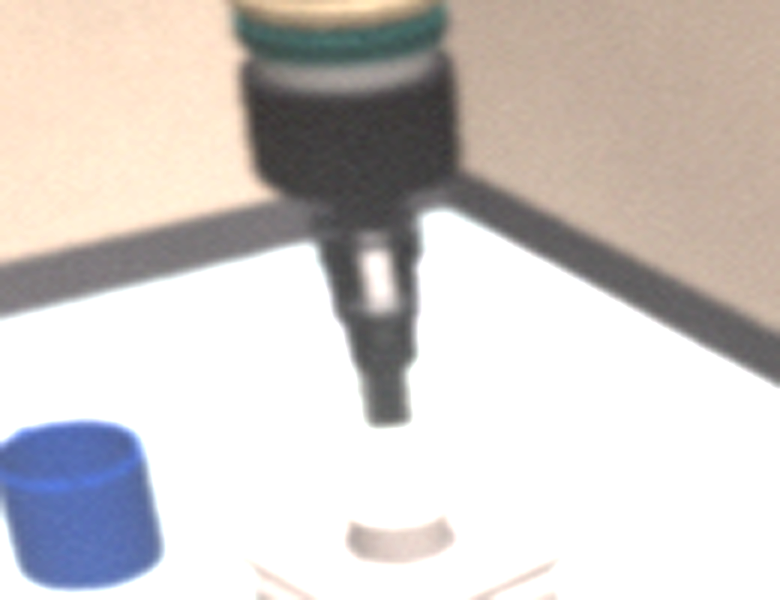

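View pics/m_top.png

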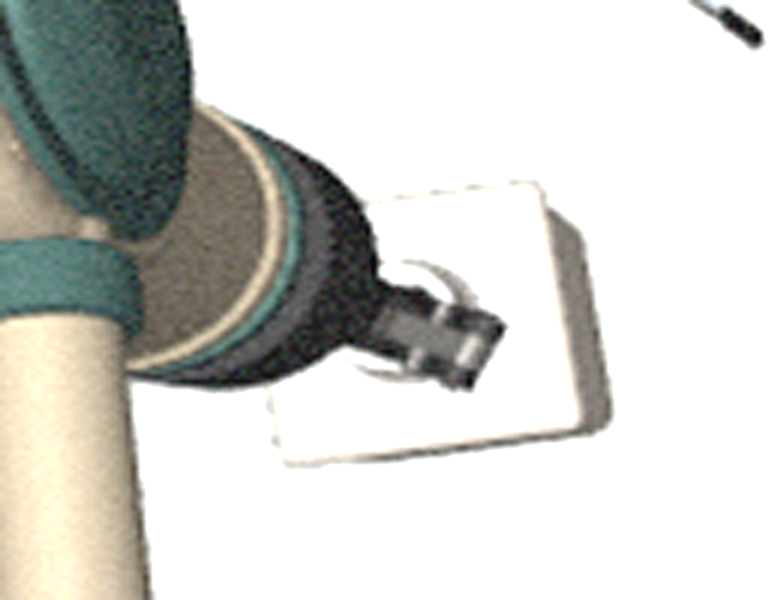

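The black finger end in the side picture (crop 388,425, which is full-image 215,145) is about 30 mm above the TCP I projected. The wrist view also shows it short. The top view shows only a knuckle over the button. I'll descend in small steps and watch force and pictures, so I'm not relying on the TCP height alone.

>>> {"fn": "arm_command", "kwargs": {"steps": [[[0,0,0],[0,0,-5],255],[[0,0,0],[0,0,0],255]]}}

```text
clock: 3.35
position: [0.557, 0.1795, 0.1861]
ee_rot: [-0.001, 0.209, 0.978, -0.0]
contact_force: [0.4, 0.5, -0.2]
width: 0.0001
```

>>> {"fn": "arm_command", "kwargs": {"steps": [[[0,0,0],[0,0,-5],255],[[0,0,0],[0,0,0],255]]}}

```text
clock: 3.6
position: [0.5571, 0.1795, 0.1812]
ee_rot: [-0.001, 0.209, 0.978, -0.0]
contact_force: [-0.2, 0.0, 0.6]
width: -0.0
```

Run:
```python
from h import *
im=imaging.get_image("side"); s=telemetry.get_state(); print(s["position"],s["contact_force"],proj("side",s["position"]))
a=im[120:200,165:265]; cv2.imwrite("pics/s3.png",cv2.convertScaleAbs(cv2.resize(a,None,fx=6,fy=6,interpolation=cv2.INTER_CUBIC),alpha=1.3))
```

```text
[0.55724333 0.17958386 0.18149416] [-0.27386261 -0.67965716  0.03557194] [[215.37093218 160.98099874]]
```

View pics/s3.png

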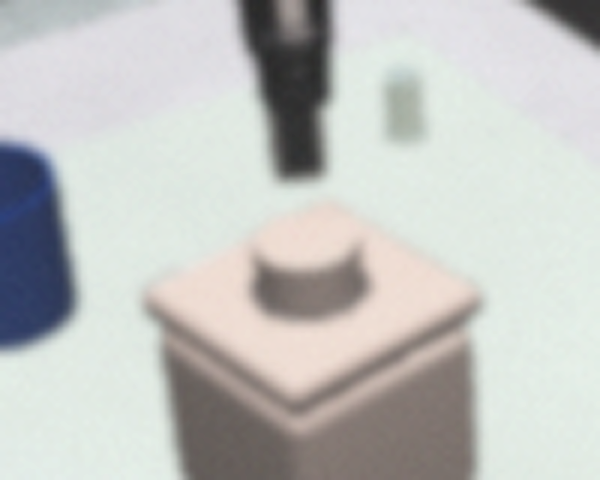

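>>> {"fn": "arm_command", "kwargs": {"steps": [[[0,0,0],[0,0,-5],255],[[0,0,0],[0,0,-5],255],[[0,0,0],[0,0,-5],255],[[0,0,0],[0,0,0],255]]}}

```text
clock: 4.15
position: [0.557, 0.1795, 0.1662]
ee_rot: [-0.001, 0.209, 0.978, -0.0]
contact_force: [-0.4, -0.2, 0.0]
width: 0.0002
```

```bash
cat > look.py <<'E'
from h import *
import sys
im=imaging.get_image("side"); w=imaging.get_image("wrist"); s=telemetry.get_state(); print(s["clock"],s["position"],s["contact_force"],proj("side",s["position"]))
a=cv2.resize(im[130:200,180:250],(400,400),interpolation=cv2.INTER_CUBIC)
b=cv2.resize(w[140:300,180:340],(400,400),interpolation=cv2.INTER_CUBIC)
cv2.imwrite(f"pics/{sys.argv[1]}.png",cv2.convertScaleAbs(np.hstack([a,b]),alpha=1.4))
E
python3 look.py s4
```

```text
4.25 [0.557427   0.17965149 0.16677838] [-0.11402074 -0.63552121 -0.13334704] [[215.91617941 165.89051983]]
```

View pics/s4.png

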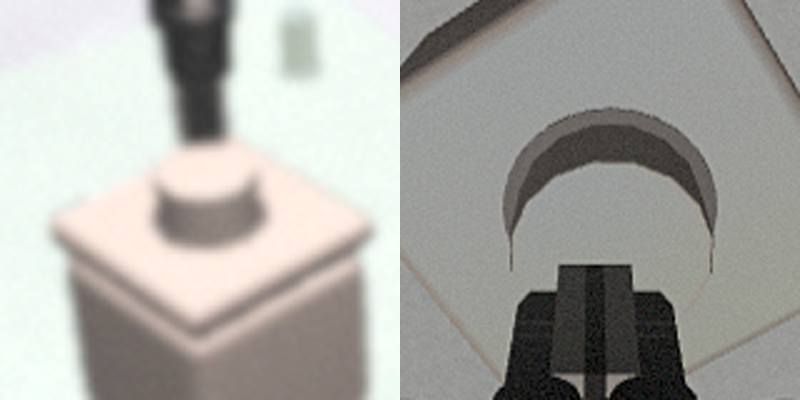

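The tip hasn't made contact and is still over the button: in the wrist crop the tip is at (595,265) and the button centre near (611,256). I carry on downward.

>>> {"fn": "arm_command", "kwargs": {"steps": [[[0,0,0],[0,0,-5],255],[[0,0,0],[0,0,0],255]]}}

```text
clock: 4.5
position: [0.5571, 0.1796, 0.1614]
ee_rot: [-0.0, 0.209, 0.978, -0.0]
contact_force: [-0.2, -0.0, -0.3]
width: -0.0002
```

>>> {"fn": "arm_command", "kwargs": {"steps": [[[0,0,0],[0,0,-4],255],[[0,0,0],[0,0,0],255]]}}

```text
clock: 4.75
position: [0.5571, 0.1796, 0.1574]
ee_rot: [-0.0, 0.209, 0.978, -0.0]
contact_force: [-0.2, -0.1, 0.1]
width: 0.0001
```

```bash
python3 look.py s5
```

```text
4.85 [0.55741299 0.17960185 0.15777626] [0.87809303 0.13753271 0.11037828] [[216.21880786 168.87850067]]
```

View pics/s5.png

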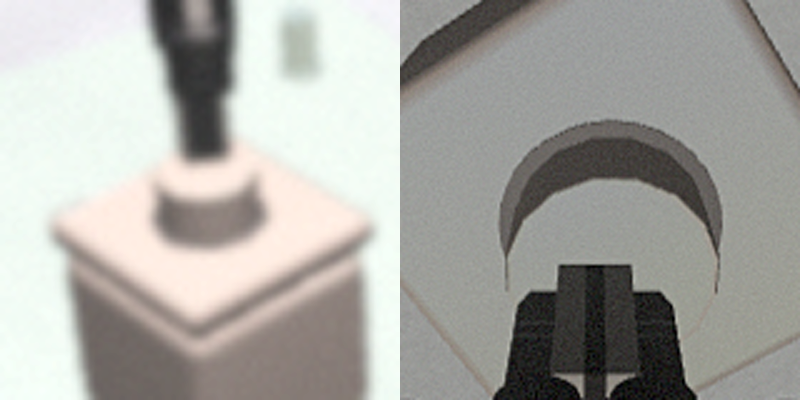

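>>> {"fn": "arm_command", "kwargs": {"steps": [[[0,0,0],[0,0,-4],255],[[0,0,0],[0,0,0],255]]}}

```text
clock: 5.1
position: [0.5571, 0.1796, 0.1534]
ee_rot: [-0.0, 0.209, 0.978, -0.0]
contact_force: [-0.0, -0.0, 0.1]
width: -0.0001
```

>>> {"fn": "arm_command", "kwargs": {"steps": [[[0,0,0],[0,0,-4],255],[[0,0,0],[0,0,0],255]]}}

```text
clock: 5.35
position: [0.5571, 0.1796, 0.1494]
ee_rot: [-0.0, 0.209, 0.978, -0.0]
contact_force: [-0.1, -0.3, -0.6]
width: -0.0002
```

```bash
python3 look.py s6
```

```text
5.45 [0.55739793 0.17962678 0.14971982] [0.01401371 0.99309127 0.36714867] [[216.47169434 171.50925207]]
```

View pics/s6.png

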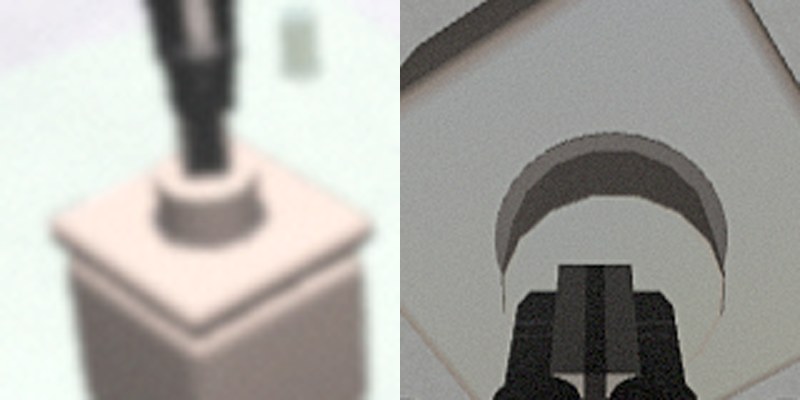

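>>> {"fn": "arm_command", "kwargs": {"steps": [[[0,0,0],[0,0,-4],255],[[0,0,0],[0,0,0],255]]}}

```text
clock: 5.7
position: [0.5577, 0.1797, 0.1458]
ee_rot: [0.0, 0.209, 0.978, 0.0]
contact_force: [1.0, 0.7, 0.9]
width: 0.0001
```

>>> {"fn": "arm_command", "kwargs": {"steps": [[[0,0,0],[0,0,-4],255],[[0,0,0],[0,0,0],255]]}}

```text
clock: 5.95
position: [0.5577, 0.1797, 0.1417]
ee_rot: [0.0, 0.209, 0.978, 0.0]
contact_force: [-0.2, 0.2, 1.6]
width: 0.0001
```

>>> {"fn": "arm_command", "kwargs": {"steps": [[[0,0,0],[0,0,-4],255],[[0,0,0],[0,0,0],255]]}}

```text
clock: 6.2
position: [0.5577, 0.1797, 0.1377]
ee_rot: [0.0, 0.209, 0.978, 0.0]
contact_force: [0.6, -0.8, 2.5]
width: -0.0001
```

```bash
python3 look.py s7
```

```text
6.3 [0.55766432 0.17967618 0.13789745] [0.69160632 0.54238071 1.4529277 ] [[216.9338875  175.27584653]]
```

View pics/s7.png

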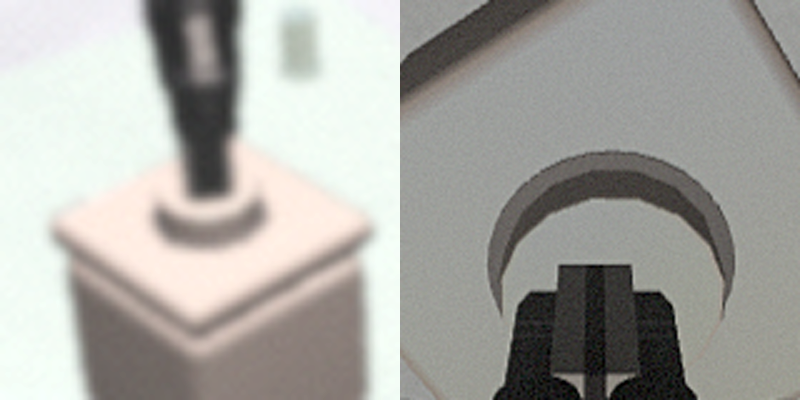

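The button is moving down under the fingertip, with about 2 N on it. I press on to the stop.

>>> {"fn": "arm_command", "kwargs": {"steps": [[[0,0,0],[0,0,-3],255],[[0,0,0],[0,0,-3],255],[[0,0,0],[0,0,0],255]]}}

```text
clock: 6.68
position: [0.5576, 0.1796, 0.1317]
ee_rot: [0.0, 0.209, 0.978, 0.0]
contact_force: [0.4, 0.6, 4.3]
width: 0.0002
```

>>> {"fn": "arm_command", "kwargs": {"steps": [[[0,0,0],[0,0,-2],255],[[0,0,0],[0,0,0],255]]}}

```text
clock: 6.92
position: [0.5577, 0.1797, 0.1298]
ee_rot: [0.0, 0.209, 0.978, 0.0]
contact_force: [1.4, 1.4, 3.4]
width: 0.0002
```

>>> {"fn": "arm_command", "kwargs": {"steps": [[[0,0,0],[0,0,-1],255],[[0,0,0],[0,0,0],255]]}}

```text
clock: 7.18
position: [0.5577, 0.1797, 0.1289]
ee_rot: [0.0, 0.209, 0.978, 0.0]
contact_force: [1.2, 0.1, 4.5]
width: 0.0003
```

>>> {"fn": "arm_command", "kwargs": {"steps": [[[0,0,0],[0,0,-1],255],[[0,0,0],[0,0,0],255]]}}

```text
clock: 7.42
position: [0.5576, 0.1797, 0.1278]
ee_rot: [0.0, 0.209, 0.978, 0.0]
contact_force: [1.6, 0.3, 4.7]
width: -0.0001
```

>>> {"fn": "arm_command", "kwargs": {"steps": [[[0,0,0],[0,0,-1],255],[[0,0,0],[0,0,0],255]]}}

```text
clock: 7.68
position: [0.5577, 0.1797, 0.1275]
ee_rot: [0.0, 0.209, 0.978, 0.0]
contact_force: [1.0, 0.0, 7.2]
width: -0.0003
```

>>> {"fn": "arm_command", "kwargs": {"steps": [[[0,0,0],[0,0,-1],255],[[0,0,0],[0,0,0],255]]}}

```text
clock: 7.92
position: [0.5577, 0.1797, 0.1275]
ee_rot: [0.001, 0.209, 0.978, 0.0]
contact_force: [-0.6, -0.5, 11.2]
width: 0.0001
```

The stop is reached at TCP z=0.1275, where force rises to 11 N with no further travel. So locked should be near 0.1355 and popped up near 0.1475. I lift off and look.

>>> {"fn": "arm_command", "kwargs": {"steps": [[[0,0,0],[0,0,4],255],[[0,0,0],[0,0,6],255],[[0,0,0],[0,0,10],255],[[0,0,0],[0,0,10],255],[[0,0,0],[0,0,0],255],[[0,0,0],[0,0,0],255],[[0,0,0],[0,0,0],255],[[0,0,0],[0,0,0],255]]}}

```text
clock: 8.93
position: [0.5572, 0.1796, 0.1555]
ee_rot: [-0.0, 0.209, 0.978, -0.0]
contact_force: [-0.2, -0.7, -0.1]
width: -0.0004
```

```bash
python3 look.py s8
```

```text
9.025 [0.55731876 0.17962877 0.15562257] [ 0.18194902 -0.13222822 -0.05683192] [[216.2513441  169.59314402]]
```

View pics/s8.png

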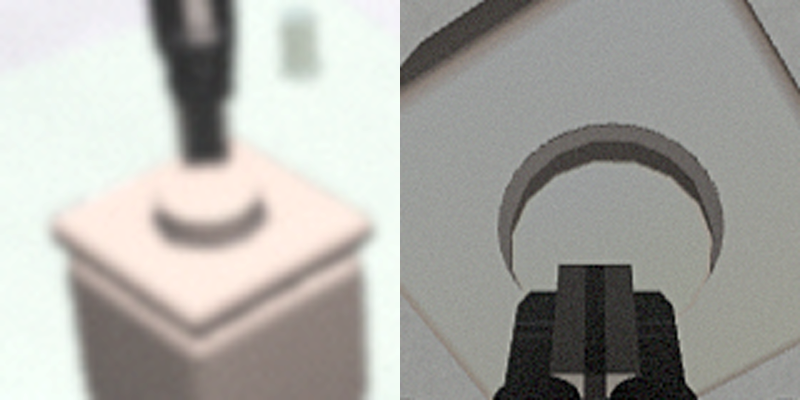

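The wall is now low (side crop row about 240), so the button is locked. Now the light touch, in small steps.

>>> {"fn": "arm_command", "kwargs": {"steps": [[[0,0,0],[0,0,-10],255],[[0,0,0],[0,0,-6],255],[[0,0,0],[0,0,-3],255],[[0,0,0],[0,0,0],255],[[0,0,0],[0,0,0],255]]}}

```text
clock: 9.65
position: [0.5576, 0.1797, 0.1369]
ee_rot: [0.0, 0.209, 0.978, 0.0]
contact_force: [-0.6, 0.1, 0.2]
width: 0.0002
```

>>> {"fn": "arm_command", "kwargs": {"steps": [[[0,0,0],[0,0,-1],255],[[0,0,0],[0,0,0],255],[[0,0,0],[0,0,0],255]]}}

```text
clock: 10.02
position: [0.5577, 0.1797, 0.136]
ee_rot: [0.0, 0.209, 0.978, 0.0]
contact_force: [0.9, -0.2, 0.4]
width: 0.0004
```

>>> {"fn": "arm_command", "kwargs": {"steps": [[[0,0,0],[0,0,-0.5],255],[[0,0,0],[0,0,0],255],[[0,0,0],[0,0,0],255]]}}

```text
clock: 10.4
position: [0.5577, 0.1797, 0.1357]
ee_rot: [0.0, 0.209, 0.978, 0.0]
contact_force: [0.3, 0.2, 2.9]
width: -0.0002
```

>>> {"fn": "arm_command", "kwargs": {"steps": [[[0,0,0],[0,0,0],255],[[0,0,0],[0,0,0],255]]}}

```text
clock: 10.65
position: [0.5577, 0.1797, 0.1355]
ee_rot: [0.0, 0.209, 0.978, 0.0]
contact_force: [-0.1, 0.2, 2.5]
width: 0.0001
```

>>> {"fn": "arm_command", "kwargs": {"steps": [[[0,0,0],[0,0,-0.3],255],[[0,0,0],[0,0,0],255],[[0,0,0],[0,0,0],255]]}}

```text
clock: 11.02
position: [0.5576, 0.1797, 0.1351]
ee_rot: [0.0, 0.209, 0.978, 0.0]
contact_force: [0.7, 0.9, 2.5]
width: 0.0
```

The force holds at about 2.5 N with the tip at 0.1351–0.1357, matching the locked height. I let go and check both buttons.

>>> {"fn": "arm_command", "kwargs": {"steps": [[[0,0,0],[0,0,10],255],[[0,0,0],[0,0,30],255],[[0,0,0],[0,0,40],255],[[0,0,0],[0,0,40],255],[[0,0,0],[0,0,0],255],[[0,0,0],[0,0,0],255],[[0,0,0],[0,0,0],255]]}}

```text
clock: 11.9
position: [0.5563, 0.1794, 0.2534]
ee_rot: [-0.002, 0.209, 0.978, -0.001]
contact_force: [0.1, -0.6, 0.2]
width: -0.0002
```

```bash
python3 look.py s9
python3 - <<'E'
from h import *
im=imaging.get_image("side")
cv2.imwrite("pics/s10.png",cv2.convertScaleAbs(cv2.resize(im[130:330,180:400],(660,600),interpolation=cv2.INTER_CUBIC),alpha=1.3))
E
```

```text
12.0 [0.55666408 0.17949748 0.25361587] [0.37905315 0.32898476 0.28908927] [[212.59393363 135.28546526]]
```

View pics/s10.png

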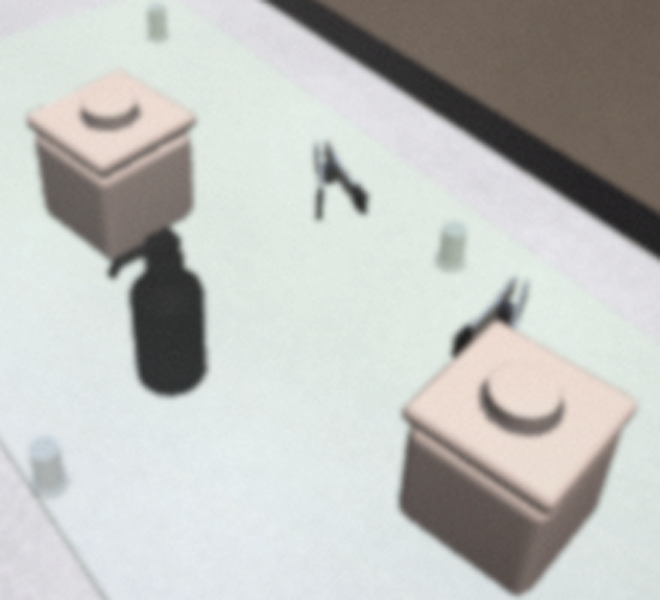

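Both buttons stand low in the picture: left at (110,108) and right at (522,395). The hand is well clear, so I hand the job in.

```bash
python3 -c "
from rig import manip
print(manip.sign_off())"
```

```text
the job is handed in; nothing more can be done
None
```

The popped-up button, on the tub at about (0.557, 0.180), is now locked down, and I never touched the other tub. I handed the job in at about 12 s of the 32 s allowed; the sign-off gives no verdict.

- **Click:** I pressed with the closed fingers until the button stopped at TCP z = 0.1275, with the force rising to about 11 N. After I lifted off, it stood locked.
- **Light touch:** I touched it again at about 2.5 N. The button held at TCP z of about 0.1355, 8 mm above its stop, which matches the locked height.
- **Final check:** With the hand about 115 mm clear and force readings near zero, the side picture shows both buttons low.

**One disagreement:** the real fingertip sat about 36 mm above the reported TCP position. The side and wrist pictures and the height at first contact all showed this. I therefore judged the press by force and pictures, and measured travel from the stop I felt, not from the TCP height.

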